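# Turn up the warming plate under the coffee pot by fingertip

## Task

Set the warming plate that the coffee pot stands on to medium: press a fingertip lightly on the top of that plate's knurled dial and turn it clockwise by friction until it clicks in at the two-bar mark, without running on to three bars, then take the finger away. Leave the other dial as it is, and do not pick up, pinch or shift the pot, the mug or anything else.

Things in the scene. Friction and masses are not known exactly. Their poses are not given: they have to be found in the camera images.
- warmer: Fixed steel twin warming plate, 290 (x) x 280 (y) x 50 mm. Origin: centre of its underside, on the worktop; x points from the user's side to the back, y left, z up. On its top two round black plates, 122 mm across, 6 mm high, at x = +75, y = +68 and -68 mm; at the front two black-topped dials, axes at x = -85, y = +68 and -68 mm. Each dial serves the plate straight behind it.
- dial_left (a joint): Angle of the left dial, rad, growing clockwise seen from above. Clicks at 0 (dot, off), 0.63 (one bar), 1.26 (two bars) and 1.88 (three bars); stops at -0.12 and 2.00. Let go between clicks it springs to the nearest one. Between clicks the resistance rises to about 0.04 Nm at a quarter of the way, and past half way the dial pulls itself on.
- dial_right (a joint): Angle of the right dial, with the same clicks and resistance as the left one. Each begins at rest at the dot or at one bar. On both dials a white pointer line on the top shows the setting: seen from above it points (0.94 - angle) rad anticlockwise from the warmer's x axis.
- top_left (a point): Centre of the left dial's flat rubber top, 70 mm above the worktop. The dial is a disc 88 mm across with a finely ribbed metal rim; its top is 20 mm above the panel. A fingertip pressing about 25 mm off the axis and circling about it takes the dial along. The dial is sprung: pressed, it sinks straight down by up to 6 mm, about 1.5 N per mm (4 mm is a good press), and comes up again.
- top_right (a point): The same point of the right dial, which is just like the left one.
- pointer_left (a point): Point on the left dial's top near the outer end of its pointer line, 39 mm from the axis; turns with the dial.
- pointer_right (a point): The same point of the right dial.
- stem_left: Sprung upright stem that carries the left dial (hidden under it). Origin on the dial's axis at the panel's top, 50 mm above the worktop; it sinks with the dial but does not turn.
- stem_right: The same stem of the right dial.
- mark_left (a point): Middle of the left dial's two-bar mark on the panel, 57 mm from the dial's axis, 50 mm above the worktop. Four marks stand round the back of each dial, clockwise: a dot (off), one bar, two bars (medium), three bars (high).
- mark_right (a point): Middle of the right dial's two-bar mark, likewise.
- plate_left (a point): Centre of the top of the left warming plate, 56 mm above the worktop.
- plate_right (a point): Centre of the top of the right warming plate, 56 mm above the worktop.
- coffee_pot: Aluminium stove-top coffee pot with a waist, a black handle and a lid knob, 98 mm wide, 155 mm long with handle and 174 mm tall, standing loose on one of the two plates. Origin at the underside, about 18 mm from the middle of the foot towards the handle.
- mug: White mug with a dark band, 86 mm wide, 121 mm with its handle, 99 mm tall, standing loose on the other plate. Origin at the underside, about 17 mm from the middle of the foot towards the handle.
- salt_shaker: Salt shaker, 44 mm across, 90 mm tall, loose on the warmer's panel, about midway between the two dials and the two plates. Origin at the centre of its underside.
- lemon: Lemon, 78 x 55 x 56 mm, loose on the worktop beside the warmer. Origin at its underside.
- spice_jar: Glass spice jar with a green cap, 46 mm across, 106 mm tall, loose on the worktop beside the warmer. Origin at the centre of its underside.

How it is judged:
By the outcome, as a careful person would: the job done as asked, in the order asked, and still so for the second after the job is handed in, with the robot touching nothing.
It also fails if it takes over 42 s, if anything falls off the work surface, if the arm or the gripper's body presses on something with over 40 N, if the wrist force passes 120 N, or if a joint passes its speed limit or range.

## Robot

A 6-joint arm with a two-finger parallel gripper is mounted at the origin on a cart in front of the work surface, level with it; the furniture and walls round the work are solid. World frame = base frame: x ahead of the robot, y to its left, z up, the work surface at z = 0. Lengths are in m, angles in rad, forces in N, time in s.
With the tool pointing down it reaches from about 0.375 to 0.975 m from the base axis. Payload 3.8 kg.
Tool frame: the origin (TCP) lies at the very end of the fingers, on their centre line; the grasp point (between the pads) lies 19 mm behind it; z points along the fingers, y is the line along which they close (so a half turn about z gives the same grasp; the last joint's range is limited). The gripper opens to 85 mm and grips with 20 to 120 N. Pads are 22 mm wide; open, the fingers measure 114 mm over their backs; the gripper's body (76 mm by 85 mm) begins 54 mm behind the grasp point. The pads swing forward as they close: fully open they stand 13 mm farther back than shut.
Start: joints at [-0.037, 0.264, 1.604, -0, 1.274, -0.037], TCP at [0.675, -0, 0.231] pointing down, gripper open.
Joint ranges: [-2.63, 2.63], [-0.94, 2.18], [0.31, 2.57], [-1.31, 4.45], [0, 2.66], [-2.55, 2.55]. Speed limits (rad/s): [2.57, 2.57, 3.14, 3.14, 3.14, 3.14].

## Interface

Orientations are given as a rotation vector (axis times angle).
In Python, from workcell import read_state, read_camera, calibration, finish_job gives the robot as it stands.
- The arm moves only by the tool step_arm, never from a script. Its argument "commands" is a list of rows, each an object of numbers: "fingers": the gripper's target within -1 to 1 (shut at 1, half-way at 0, fully open at -1); "dx", "dy", "dz": the shift along the tool's x, y, z in m; "roll": the turn about the tool's z in degrees. In form: [{"fingers": .., "dx": .., "dy": .., "dz": .., "roll": ..}, ...]. A call has 1 to 8 rows; each row is the pose to reach, as a shift and turn from the pose commanded when the call began, along the tool's axes at that moment; what a row does not reach only later rows make up. A row lasts 1/8 s, in which the tool goes at most 62.5 mm and 10.7 degrees, less where a joint would pass 70% of its speed; a pose out of reach is approached as far as the arm can. A call with a gripper value outside its range is refused whole. The fingers move at their own pace and stop on an object; "squeeze" is the grip in N (left out, the last holds). Time passes only in rows, so rows that repeat a pose let the fingers close. It gives the time, the measured TCP pose, the force, the opening and the grip force at its end, in the units of the state.
- read_state(): the state, without advancing time (a new reading comes with each control period).
- read_camera(name): name is "scene" or "side" or "wrist"; returns (picture, depth): 384x512x3 uint8, blue, green, red; 384x512 float32, m along the optical axis (not along the pixel's ray), 0 where there is no reading.
- calibration(name): a dict with "intrinsics" (3x3 intrinsics, pixels), "world_to_cam" (4x4, takes a point from world to camera coordinates). Camera axes: x right, y up, looking along -z (the intrinsics and any distortion apply to the point x, -y, -z); pixel columns grow to the right and rows downward; lengths in m; the calibration is good to about 2 mm. A picture is of the moment at which its call begins: read the wrist's pose just before it. calibration takes no time and is no camera call; for the wrist camera it gives the pose at the moment of the call.
- finish_job(): hands the job in; it is judged then, once.
The state is a dict: "time": time; "q": joint angles; "joint_vel": joint speeds; "joint_torque": joint torques, N m; "tool_pos": TCP position; "tcp_rot": TCP orientation; "wrist_force": force on the tool from outside, world axes, zero at the start; "torque": the same for the moment, N m; "width": opening from 0.0 (shut) to 1.0 (fully open); "grip_force": force on a finger pad.
Only numpy, scipy, OpenCV 4.12 (cv2) and the standard library are available. Lean on these libraries where they do the work, as an engineer would, in place of code of your own. Each camera call takes 0.05 s, during which the arm holds its last target. There are 200 camera calls.

## Working session

There is one attempt and no reset: what is moved stays moved. The work goes in short steps, Python scripts to look and compute and a tool call to move; the robot and the scene stay as the last step left them, time stands still between calls to the robot, and variables do not carry over. Pictures are saved under pics/ and viewed, at most 10 in all, crops included, and the job is handed in when it is done.

Besides the shell and the picture viewer there is one more tool, called after "Request:" as name(argument=value, ...) on one line, values as JSON. step_arm: Moves the arm, as the interface text tells. Its arguments: {"type":"object","properties":{"commands":{"type":"array","items":{"type":"object","properties":{"fingers":{"type":"number"},"dx":{"type":"number"},"dy":{"type":"number"},"dz":{"type":"number"},"roll":{"type":"number"}}}},"squeeze":{"type":"number"}},"required":["commands"]}

```bash
mkdir -p pics
python3 - <<'E'
from workcell import *
import cv2,numpy as np
s=read_state();print(s)
ims=[]
for n in("scene","side","wrist"):
    p,d=read_camera(n);c=calibration(n);np.savez(f"{n}0.npz",p=p,d=d,K=c["intrinsics"],T=c["world_to_cam"]);cv2.imwrite(f"pics/{n}0.png",p);print(n,c)
E
```

```text
{'time': 0.0, 'q': array([-3.69100786e-02,  2.64766092e-01,  1.60537011e+00,  4.63638278e-05,
        1.27371115e+00, -3.69196979e-02]), 'joint_vel': array([ 0.00082951, -0.0005839 , -0.00046363, -0.00185777, -0.00123357,
        0.00016567]), 'joint_torque': array([ 6.10465631e-04, -5.15121067e+01, -3.67308676e+01, -4.07824507e-05,
        1.31324201e-02,  1.46811578e-05]), 'tool_pos': array([6.74267503e-01, 3.38215431e-05, 2.29955416e-01]), 'tcp_rot': array([-2.22025577, -2.22024688,  0.00235795]), 'wrist_force': array([ 1.09451294, -0.11360125, -0.53254802]), 'torque': array([-0.05668829, -0.00501028,  0.07159614]), 'grip_force': 0.0, 'width': 1.0012371914096998}
scene {'intrinsics': array([[393.97736134,   0.        , 254.24512793],
       [  0.        , 393.97736134, 196.02252957],
       [  0.        ,   0.        ,   1.        ]]), 'world_to_cam': array([[ 0.75802477, -0.65165716,  0.02722837, -0.63542634],
       [ 0.28783759,  0.37169835,  0.88260402, -0.09864763],
       [-0.58527597, -0.66119836,  0.46932799, -0.8233077 ],
       [ 0.        ,  0.        ,  0.        ,  1.
[... 283 characters left out ...]
9, -0.64968496,  0.74682876, -0.39175483],
       [-0.17203715,  0.72679442,  0.66496097, -0.53353978],
       [ 0.        ,  0.        ,  0.        ,  1.        ]])}
wrist {'intrinsics': array([[273.48465421,   0.        , 253.99099528],
       [  0.        , 273.48465421, 189.09959777],
       [  0.        ,   0.        ,   1.        ]]), 'world_to_cam': array([[ 9.99996735e-01, -5.45677394e-04, -2.49645208e-03,
        -6.73244291e-01],
       [-1.17630903e-04,  9.66069135e-01, -2.58283591e-01,
         3.33014875e-02],
       [ 2.55268481e-03,  2.58283041e-01,  9.66065916e-01,
        -3.79253094e-01],
       [ 0.00000000e+00,  0.00000000e+00,  0.00000000e+00,
         1.00000000e+00]])}
```

View pics/scene0.png

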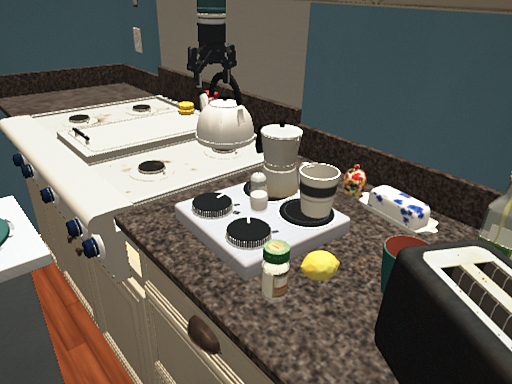

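View pics/wrist0.png

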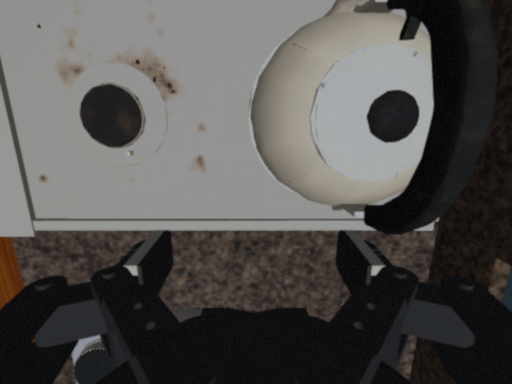

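The scene view shows the pot (282,160) on the left plate and the mug (318,190) on the right plate. The left dial is at (212,205), the right dial at (249,232), and the shaker at (259,190) lies between them. The wrist view shows the warmer only at its lower left corner.

```bash
cat > h.py <<'E'
import numpy as np,cv2
def cast(K,T,uv,z):
    uv=np.atleast_2d(np.asarray(uv,float)); C=-T[:3,:3].T@T[:3,3]
    r=np.c_[(uv[:,0]-K[0,2])/K[0,0],-(uv[:,1]-K[1,2])/K[1,1],-np.ones(len(uv))]@T[:3,:3]
    return C+r*((z-C[2])/r[:,2])[:,None]
def proj(K,T,P):
    c=np.atleast_2d(P)@T[:3,:3].T+T[:3,3]
    return np.c_[K[0,0]*c[:,0]/-c[:,2]+K[0,2],K[1,1]*c[:,1]/c[:,2]+K[1,2]]
def topdown(n,x0,x1,y0,y1,z,s=2000):
    "rectified picture of plane z: up=+x, left=+y"
    f=np.load(n+".npz");w,h=int((y1-y0)*s),int((x1-x0)*s)
    src=proj(f["K"],f["T"],[[x1,y1,z],[x1,y0,z],[x0,y0,z],[x0,y1,z]]).astype(np.float32)
    M=cv2.getPerspectiveTransform(src,np.float32([[0,0],[w,0],[w,h],[0,h]]))
    return cv2.warpPerspective(f["p"],M,(w,h),flags=cv2.INTER_CUBIC)
E
python3 - <<'E'
from h import *
f=np.load("scene0.npz")
print(cast(f["K"],f["T"],[[212,203],[249,231]],.07))
p=f["p"]
a=cv2.resize(p[140:290,170:370],None,fx=4,fy=4,interpolation=cv2.INTER_CUBIC)
cv2.imwrite("pics/crop0.png",a)
E
```

```text
[[ 0.45847383 -0.29694746  0.07      ]
 [ 0.4501851  -0.43281576  0.07      ]]
```

View pics/crop0.png

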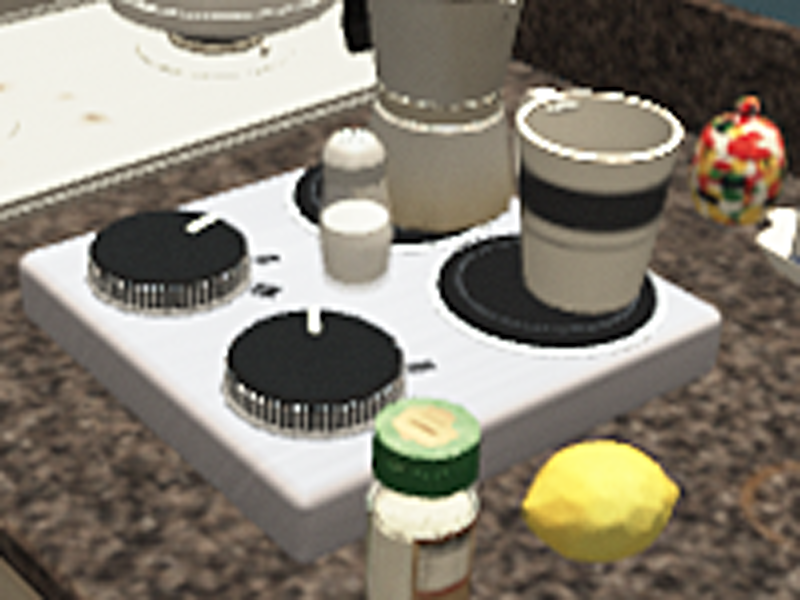

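View pics/side0.png

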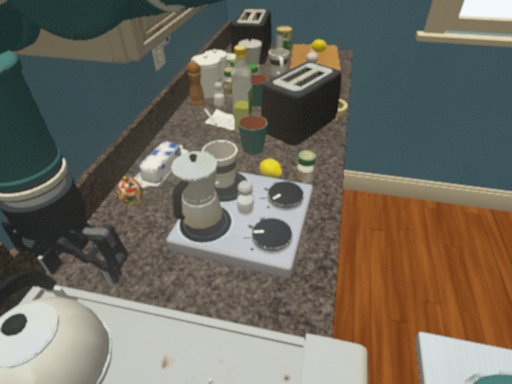

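The crop shows the left dial's top centred near (168,247) in crop pixels with its pointer at (205,222). The right dial's is at (315,365) with its pointer at (315,320). The side view shows both tops clearly, left at (271,234) and right at (287,194).

Run:
```python
from h import *
def run(n,seeds):
    f=np.load(n+".npz");p,K,T=f["p"],f["K"],f["T"];res=[]
    for s in seeds:
        c0=cast(K,T,[s],.07)[0]
        x0,y0=c0[0]-.07,c0[1]-.07
        im=topdown(n,x0,x0+.14,y0,y0+.14,.07)
        g=cv2.cvtColor(im,cv2.COLOR_BGR2GRAY)
        m=cv2.morphologyEx((g<60).astype(np.uint8),cv2.MORPH_OPEN,np.ones((9,9)))
        k,l,st,ce=cv2.connectedComponentsWithStats(m)
        b=l[130:150,130:150].ravel();i=np.bincount(b[b>0]).argmax()
        hull=cv2.convexHull(cv2.findContours((l==i).astype(np.uint8),0,1)[0][0])
        (u,v),r=cv2.minEnclosingCircle(hull);e=cv2.fitEllipse(hull)
        u,v=e[0]
        C=np.array([x0+.14-v/2000,y0+.14-u/2000])
        yy,xx=np.mgrid[:280,:280];rr=np.hypot(xx-u,yy-v)/2
        w=(g>130)&(rr<38)&(rr>15); 
        P=np.array([x0+.14-yy[w].mean()/2000,y0+.14-xx[w].mean()/2000])
        d=P-C;print(n,"C",C.round(4),"axes",np.round(np.array(e[1])/2,1),"ptr ang",np.arctan2(d[1],d[0]).round(3),"r",np.hypot(*d).round(4),w.sum());res.append(C)
    d=res[0]-res[1];print("warmer yaw",np.arctan2(-d[0],d[1]).round(3),"sep",np.hypot(*d).round(4))
run("scene0",[(212,203),(249,231)]);run("side0",[(271,233),(287,194)])
```

```text
scene0 C [ 0.4622 -0.2897] axes [84.5 87.7] ptr ang 0.356 r 0.03 591
scene0 C [ 0.4539 -0.426 ] axes [84.6 86. ] ptr ang 0.881 r 0.0304 400
warmer yaw -0.061 sep 0.1365Traceback (most recent call last):
  File "<stdin>", line 21, in <module>
  File "<stdin>", line 11, in run
ValueError: attempt to get argmax of an empty sequence
```

Request:
step_arm(commands=[{"fingers": 1,"dx": -0.035,"dy": -0.035,"dz": 0},{"fingers": 1,"dx": -0.07,"dy": -0.075,"dz": 0},{"fingers": 1,"dx": -0.11,"dy": -0.115,"dz": 0},{"fingers": 1,"dx": -0.15,"dy": -0.155,"dz": 0},{"fingers": 1,"dx": -0.19,"dy": -0.195,"dz": 0},{"fingers": 1,"dx": -0.23,"dy": -0.225,"dz": 0},{"fingers": 1,"dx": -0.27,"dy": -0.235,"dz": 0},{"fingers": 1,"dx": -0.3,"dy": -0.235,"dz": 0}])

```text
invalid input
```

Request:
step_arm(commands=[{"fingers": 1,"dx": 0,"dy": 0,"dz": 0},{"fingers": 1,"dx": 0,"dy": 0,"dz": 0},{"fingers": 1,"dx": 0,"dy": 0,"dz": 0}])

```text
invalid input
```

Run:
```python
from workcell import *
import cv2,numpy as np
from h import *
s=read_state();print(s["tool_pos"],s["tcp_rot"],s["wrist_force"],s["width"],s["time"])
for n in ("wrist","scene"):
    c=calibration(n);p,d=read_camera(n);np.savez(n+"1.npz",p=p,d=d,K=c["intrinsics"],T=c["world_to_cam"])
    if n=="wrist":
        print(proj(c["intrinsics"],c["world_to_cam"],[[.462,-.290,.07],s["tool_pos"]]))
        cv2.imwrite("pics/wrist1.png",p)
```

```text
[6.74396915e-01 4.22207285e-05 2.30200409e-01] [-2.22047327e+00 -2.22045616e+00  1.98269059e-03] [-0.96265284  0.04089872  0.09800629] 1.00560087609708 0.15
[[104.05764863 377.16557216]
 [255.00593261 235.27751989]]
```

View pics/wrist1.png

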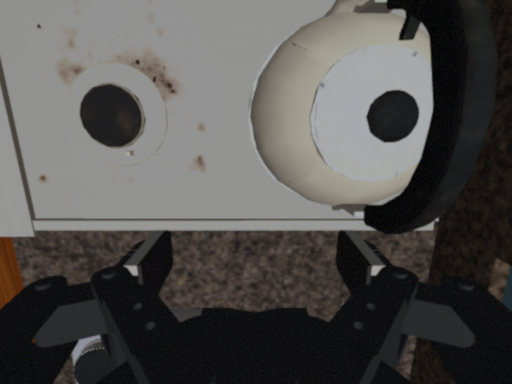

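The call was refused, so the arm has not moved and the view is unchanged. A row probably needs every field, so I'll add roll.

Request:
step_arm(commands=[{"fingers": 1,"dx": -0.035,"dy": -0.035,"dz": 0,"roll": 0},{"fingers": 1,"dx": -0.07,"dy": -0.075,"dz": 0,"roll": 0},{"fingers": 1,"dx": -0.11,"dy": -0.115,"dz": 0,"roll": 0},{"fingers": 1,"dx": -0.15,"dy": -0.155,"dz": 0,"roll": 0},{"fingers": 1,"dx": -0.19,"dy": -0.195,"dz": 0,"roll": 0},{"fingers": 1,"dx": -0.23,"dy": -0.225,"dz": 0,"roll": 0},{"fingers": 1,"dx": -0.27,"dy": -0.235,"dz": 0,"roll": 0},{"fingers": 1,"dx": -0.3,"dy": -0.235,"dz": 0,"roll": 0}], squeeze=20)

```text
time: 1.25
tool_pos: [0.4388, -0.3015, 0.2316]
tcp_rot: [2.223, 2.219, -0.0]
wrist_force: [1.0, -0.0, 0.6]
width: 0.001
grip_force: 0.0
```

Run:
```python
from workcell import *
import cv2,numpy as np
from h import *
s=read_state();print(s["tool_pos"],s["wrist_force"],s["q"])
c=calibration("wrist");p,d=read_camera("wrist");np.savez("wrist1.npz",p=p,d=d,K=c["intrinsics"],T=c["world_to_cam"])
print(proj(c["intrinsics"],c["world_to_cam"],[[.462,-.290,.07],s["tool_pos"]]))
cv2.imwrite("pics/wrist1b.png",p)
```

```text
[ 0.43884929 -0.30152352  0.23156066] [ 0.98799271 -0.03129046  0.61508058] [-6.48669821e-01 -7.05345811e-03  1.90734356e+00 -1.81886783e-04
  1.24074287e+00 -6.46977880e-01]
[[275.09851359 165.32861804]
 [255.04895202 235.31212414]]
```

View pics/wrist1b.png

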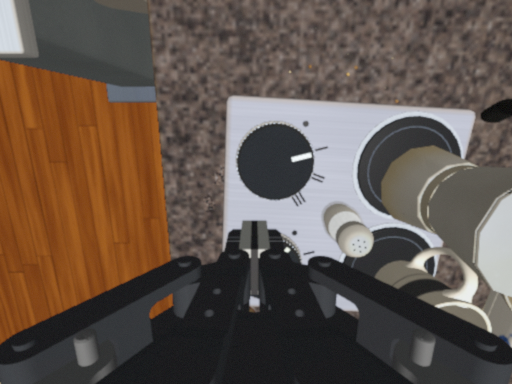

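The wrist view shows the left dial, centre about (276,161), with its pointer (302,157) at the one-bar mark. The two-bar mark is at (318,178). The pot is at (440,190), clear of the finger.

Run:
```python
from h import *
f=np.load("wrist1.npz");g=cv2.cvtColor(f["p"],cv2.COLOR_BGR2GRAY)
m=np.zeros_like(g);m[110:212,225:325]=(g<70)[110:212,225:325]
m=cv2.morphologyEx(m,cv2.MORPH_OPEN,np.ones((7,7)))
c=max(cv2.findContours(m,0,1)[0],key=cv2.contourArea);e=cv2.fitEllipse(cv2.convexHull(c))
C=cast(f["K"],f["T"],[e[0],(302,157),(318,178),(432,154)],[.07,.07,.05,.056][0]);M=cast(f["K"],f["T"],[(318,178)],.05)
print(e,C[0],C[1]-C[0],M[0]-C[0], np.arctan2(*(C[1]-C[0])[1::-1]),np.arctan2(*(M[0]-C[0])[1::-1]))
```

```text
((274.9767761230469, 161.22499084472656), (73.78253936767578, 75.3797378540039), 41.3917350769043) [ 0.46178048 -0.28533976  0.07      ] [0.03012232 0.0046953  0.        ] [ 0.05418618 -0.02389512 -0.02      ] 0.1546301105617164 -0.41532913261305
```

Request:
step_arm(commands=[{"fingers": 1,"dx": 0.006,"dy": 0,"dz": 0.05,"roll": 0},{"fingers": 1,"dx": 0.006,"dy": 0,"dz": 0.1,"roll": 0},{"fingers": 1,"dx": 0.006,"dy": 0,"dz": 0.13,"roll": 0},{"fingers": 1,"dx": 0.006,"dy": 0,"dz": 0.145,"roll": 0},{"fingers": 1,"dx": 0.006,"dy": 0,"dz": 0.152,"roll": 0},{"fingers": 1,"dx": 0.006,"dy": 0,"dz": 0.152,"roll": 0}])

```text
time: 2.05
tool_pos: [0.4406, -0.2943, 0.0799]
tcp_rot: [2.221, 2.221, 0.0]
wrist_force: [0.0, 0.1, 0.5]
width: 0.003
grip_force: 0.0
```

Request:
step_arm(commands=[{"fingers": 1,"dx": -0.001,"dy": -0.002,"dz": 0.006,"roll": 0},{"fingers": 1,"dx": -0.001,"dy": -0.002,"dz": 0.01,"roll": 0},{"fingers": 1,"dx": -0.001,"dy": -0.002,"dz": 0.012,"roll": 0},{"fingers": 1,"dx": -0.001,"dy": -0.002,"dz": 0.014,"roll": 0},{"fingers": 1,"dx": -0.001,"dy": -0.002,"dz": 0.014,"roll": 0}])

```text
time: 2.68
tool_pos: [0.4383, -0.2955, 0.0661]
tcp_rot: [2.221, 2.221, -0.0]
wrist_force: [-2.5, 0.1, 5.3]
width: 0.001
grip_force: 3.1
```

Request:
step_arm(commands=[{"fingers": 1,"dx": 0.0021,"dy": -0.0006,"dz": 0,"roll": 5},{"fingers": 1,"dx": 0.0042,"dy": -0.0011,"dz": 0,"roll": 10},{"fingers": 1,"dx": 0.0064,"dy": -0.0014,"dz": 0,"roll": 15},{"fingers": 1,"dx": 0.0086,"dy": -0.0015,"dz": 0,"roll": 20},{"fingers": 1,"dx": 0.0107,"dy": -0.0014,"dz": 0,"roll": 25},{"fingers": 1,"dx": 0.0129,"dy": -0.0011,"dz": 0,"roll": 30},{"fingers": 1,"dx": 0.0129,"dy": -0.0011,"dz": 0,"roll": 30}])

```text
time: 3.55
tool_pos: [0.4378, -0.2824, 0.0664]
tcp_rot: [2.72, 1.569, 0.002]
wrist_force: [-0.6, 0.4, 5.7]
width: 0.002
grip_force: 2.9
```

```bash
cat > look.py <<'E'
import sys
from workcell import *
from h import *
t=sys.argv[1];s=read_state();print(s["tool_pos"],s["wrist_force"],s["torque"],s["time"])
n="scene";c=calibration(n);p,d=read_camera(n);np.savez(n+t+".npz",p=p,d=d,K=c["intrinsics"],T=c["world_to_cam"])
for C in((.462,-.287),(.454,-.4255)):
    im=topdown(n+t,C[0]-.07,C[0]+.07,C[1]-.07,C[1]+.07,.07);g=cv2.cvtColor(im,cv2.COLOR_BGR2GRAY)
    yy,xx=np.mgrid[:280,:280];rr=np.hypot(xx-140,yy-140)/2
    w=(g>120)&(rr<37)&(rr>15);print(w.sum(),"ptr world",np.arctan2(140-xx[w].mean(),140-yy[w].mean()))
cv2.imwrite(f"pics/l{t}.png",cv2.resize(p[140:290,170:370],None,fx=4,fy=4,interpolation=cv2.INTER_CUBIC))
E
python3 look.py 2
```

```text
[ 0.4377803  -0.28243386  0.06638474] [-0.59107678  0.35966254  5.7008108 ] [ 0.11515314  0.12809063 -0.02193086] 3.55
922 ptr world -0.25359261088346563
400 ptr world 0.8743059149457539
```

View pics/l2.png

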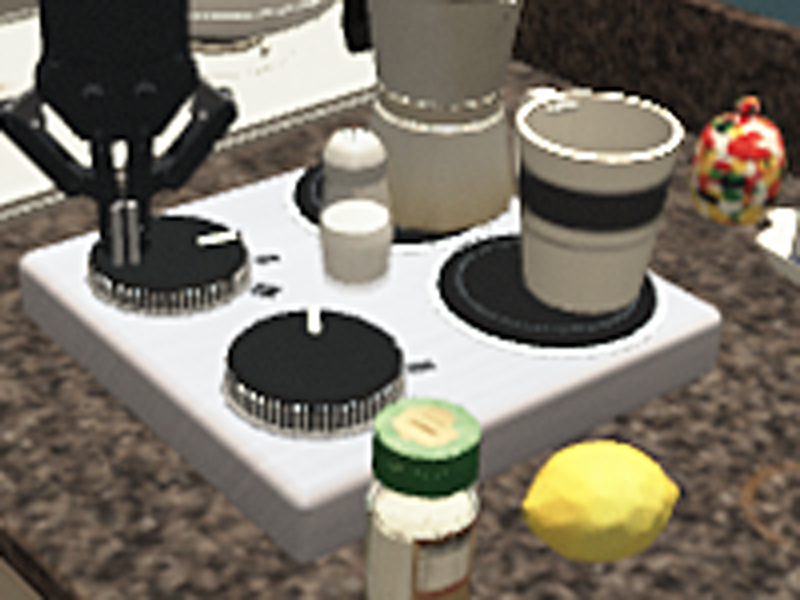

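The left dial has turned with the finger, and its pointer is now at crop (218,239). The finger glints spoil that mask, so I'll measure the pointer on the back side only.

```bash
cat > ptr.py <<'E'
import sys
from h import *
for t,z in zip(sys.argv[1::2],map(float,sys.argv[2::2])):
    f=np.load(f"scene{t}.npz");g=cv2.cvtColor(f["p"],cv2.COLOR_BGR2GRAY)
    v,u=np.nonzero(g>120);P=cast(f["K"],f["T"],np.c_[u,v],z)[:,:2]-[.462,-.2885]
    r=np.hypot(*P.T);k=(r<.038)&(r>.015)&(P[:,0]>.01);m=P[k].mean(0)
    print(t,k.sum(),m,np.arctan2(m[1],m[0]))
E
python3 ptr.py 0 .07 2 .066
```

```text
0 13 [0.02852104 0.00892157] 0.30316421416596384
2 18 [ 0.0293883  -0.00271895] -0.09225559034620996
```

Request:
step_arm(commands=[{"fingers": 1,"dx": 0.0021,"dy": -0.0006,"dz": 0,"roll": 5},{"fingers": 1,"dx": 0.0042,"dy": -0.0011,"dz": 0,"roll": 10},{"fingers": 1,"dx": 0.0042,"dy": -0.0011,"dz": 0,"roll": 10}])

```text
time: 3.98
tool_pos: [0.4389, -0.2784, 0.0664]
tcp_rot: [2.846, 1.326, 0.002]
wrist_force: [-0.5, -0.4, 6.1]
width: 0.002
grip_force: 2.9
```

```bash
python3 look.py 3; python3 ptr.py 3 .066
```

```text
[ 0.43894081 -0.27844309  0.0664023 ] [-0.51919375 -0.41378725  6.08447045] [0.00869878 0.10172998 0.00384432] 3.975
1214 ptr world -0.2501694892201288
399 ptr world 0.874007628198292
3 19 [ 0.02840294 -0.0068942 ] -0.2381232950682611
```

Turned about 0.54 of 0.63, well past half way. I'll lift straight up and let it click in.

Request:
step_arm(commands=[{"fingers": 1,"dx": 0,"dy": 0,"dz": -0.006,"roll": 0},{"fingers": 1,"dx": 0,"dy": 0,"dz": -0.03,"roll": 0},{"fingers": 1,"dx": 0,"dy": 0,"dz": -0.08,"roll": 0},{"fingers": 1,"dx": 0,"dy": 0,"dz": -0.14,"roll": 0},{"fingers": 1,"dx": 0,"dy": 0,"dz": -0.17,"roll": 0},{"fingers": 1,"dx": 0,"dy": 0,"dz": -0.17,"roll": 0}])

```text
time: 4.78
tool_pos: [0.4396, -0.279, 0.2387]
tcp_rot: [2.842, 1.325, 0.005]
wrist_force: [-0.7, 0.6, -0.2]
width: 0.001
grip_force: 0.0
```

```bash
python3 look.py 4; python3 ptr.py 4 .07;python3 - <<'E'
from workcell import *
import cv2
cv2.imwrite("pics/w4.png",read_camera("wrist")[0])
E
```

```text
[ 0.43960524 -0.27895604  0.23866546] [-0.68950078  0.59563632 -0.22327317] [0.02679234 0.04400868 0.00793081] 4.775
689 ptr world -0.27582298499628355
400 ptr world 0.8743059149457539
4 18 [ 0.02957422 -0.00690498] -0.22937059389061917
```

View pics/w4.png

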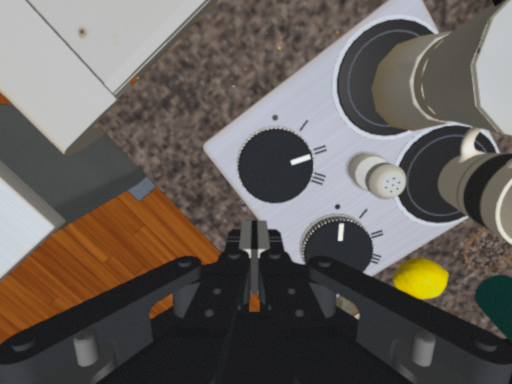

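The wrist view shows the left pointer (302,160) at the two-bar mark (320,150), with the same small parallax as it had at one bar. The right dial is still at its dot, and the pot, mug and shaker have not moved.

```bash
python3 -c "
from workcell import *
print(finish_job())"
```

```text
the job is handed in; nothing more can be done
None
```

The left dial, which serves the coffee pot's plate, is turned from one bar to two bars (medium) and clicked in; the finger is clear, nothing else was moved, and the job is handed in.

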